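# Press a milled block onto a sprung test probe and hold it for the reading

### The job

Slide the vise's jaw open until its lip is well clear, leave it open, and lift the finished aluminium block out. Carry it upright to the test stand and press it down between the two guides, onto the sprung probe, until its underside bears firmly on both stop pads; finish while still gripping the block and holding it down against the spring, because the reading is taken then. Leave the other things on the bench where they are.

Things in the scene. Friction and masses are not known exactly. Their poses are not given: they have to be found in the camera images.
- vise: Dark steel bench vise fixed to the table, base 180 x 70 x 22 mm (x = -45 to +135 mm). Origin on the table under the middle of the block's seat; z up, x along the slide. The block sits on a ledge 35 mm above the table. Fixed jaw on the block's -x side, moving jaw on its +x side, both 40 mm wide in y, so the block's y ends stick out about 5 mm. Fixed jaw's top is at 77 mm.
- jaw (a joint): Opening of the vise's moving jaw in m: 0 to 0.003 at the start (closed), 0.040 fully open. It slides to the vise's +x with about 3 N of friction and stays where left. Closed, a lip on the jaw (81.5 to 87.5 mm above the table) overhangs the block's +x edge by up to 7.5 mm, so the block cannot be lifted.
- jaw_handle (a point): Centre of the top of the moving jaw's handle, an upright round dark steel post, 16 mm in diameter, that moves with the jaw; top 97 mm above the table, free down to 39 mm. It stands 75 mm plus the jaw opening from the vise's origin along the vise's x. The back of the lipped jaw plate is 45 mm from its axis, towards the block.
- block: The finished part, loose in the vise: plain aluminium block 30 mm in x, 50 mm in y, 45 mm high, with a slot 12 mm wide and 20 mm deep milled along y in its top, and drilled holes; 0.11 to 0.23 kg. Origin at the centre of its underside, z up. In the vise its x is parallel to the vise's x. Its flat y ends (50 mm apart) are free for gripping.
- stand: Fixed test stand: grey base plate 170 x 100 x 15 mm (x = -55 to +115), black pedestal, grey indicator box 40 mm high at x = 60 to 110. Origin on the table under the probe's axis; z up. Two guide plates, inner faces at x = +-19 mm, 24 mm wide in y, tops 85 mm up: the block goes between them with its 30 mm side along x (either way round), 4 mm clear each side; both y sides are open for fingers.
- stops: Two steel stop pads on the stand, same origin and axes as the stand. Each is 26 x 9 mm, centred at y = +-15.5 mm, flat tops 60 mm above the table: the hard stop for the block's underside. Push harder than the spring (in all some 15 to 20 N) and keep pushing, so that the pads carry part of the push.
- plunger (a joint): How far the sprung probe is pushed down, in m: 0 free, 0.012 when the block lies on both stop pads. About 4 N starts it moving and it pushes up with about 10 N at the stop pads, so the block rises if let go.
- plunger_tip (a point): Centre of the flat top of the sprung brass probe (12 mm diameter) between the stop pads; 72 mm above the table when free. Moves straight down when pressed.
- screwdriver: Bystander: screwdriver with blue handle, 190 mm, lying on the table; leave alone.
- tape_roll: Bystander: black roll of tape, 68 mm diameter, 24 mm high; leave alone.
- parts_tray: Bystander: black divided tray 100 x 140 x 30 mm; leave alone.
- mug: Bystander: white mug 76 mm diameter, 85 mm high; leave alone.
- card_box: Bystander: small cardboard box 90 x 120 x 50 mm; leave alone.
Things that resemble listed ones, but are neither listed nor needed, are in the scene too. Of the things that look like the block, the smaller one is meant. What is shaped like the vise but orange is not meant.

How it is judged:
On the way, in this order (a step that is already met when the one before it is completed fails the run):
1. the vise's jaw is slid open at least 20 mm with the block still in its seat (value of joint jaw above 0.02 m and distance between block and vise below 0.05 m), for 0.1 s.
2. the block is lifted out of the vise in the gripper (height (world z) of block above 0.09 m and contact force between block and the fingers above 1 N and contact force between block and vise below 0.1 N), for 0.2 s.
At the end, for the whole second after the job is handed in: Gripper still holds the block (over 1 N), upright (0.06 rad), within 8 mm of the probe's axis and 0.2 rad of square to the stand, pressed to the stop: probe down over 10.5 mm, over 1 N on the stop pads, at rest; vise jaw still open 20 mm or more (value of joint plunger above 0.0105 m and contact force between block and stops above 1 N and contact force between block and the fingers above 1 N and horizontal distance between block and stand below 0.008 m and angle between the x axis of block and the x axis of stand, either way round below 0.2 rad and angle between block's own z axis and vertical below 0.06 rad and linear speed of block below 0.01 m/s and value of joint jaw above 0.02 m); the arm keeps its last pose, push and grip.
It fails at once if a bystander is shifted by more than 30 mm (distance of any of screwdriver, tape_roll, parts_tray, mug, card_box from where it was at the start of the episode above 0.03 m).
It also fails if it takes over 45 s, if anything falls off the work surface, if the arm or the gripper's body presses on something with over 40 N, if the wrist force passes 120 N, or if a joint passes its speed limit or range.

### The arm

A 6-joint arm with a two-finger parallel gripper is mounted at the origin on the work surface. World frame = base frame: x ahead of the robot, y to its left, z up, the work surface at z = 0. Lengths are in m, angles in rad, forces in N, time in s.
With the tool pointing down it reaches from about 0.375 to 0.925 m from the base axis. Payload 5.7 kg.
Tool frame: the origin (TCP) lies where the fingers leave the gripper's body, on its centre line; the fingertips stand 73 mm ahead of it and the grasp point (between the pads) lies 54 mm ahead of it (bot.tcp_to_grasp is the distance from the TCP to the grasp point, in m); y points along the fingers, z is the direction in which the jaws open and shut, and the axes are right-handed (so a half turn about y gives the same grasp; the last joint's range is limited). The gripper opens to 85 mm and grips with 20 to 120 N. Pads are 22 mm wide; open, the fingers measure 114 mm over their backs; the gripper's body (76 mm by 85 mm) begins 54 mm behind the grasp point. The pads swing forward as they close: fully open they stand 13 mm farther back than shut.
Start: joints at [-0.115, 0.359, 1.51, -0, 1.272, -0.115], TCP at [0.6, -0, 0.304] pointing down, gripper open.
Joint ranges: [-2.97, 2.97], [-1.01, 2.36], [0.21, 2.38], [-0.96, 4.11], [0.2, 2.71], [-2.98, 2.98]. Speed limits (rad/s): [2.39, 2.39, 3.14, 3.14, 3.14, 3.14].

### API

Orientations are given as a unit quaternion [w, x, y, z].
In Python, from station import state, snapshot, camera_params, bot gives the robot as it stands. The module is installed in compiled form; this text tells all that it offers.
- The arm moves only by the tool step_arm, never from a script. Its argument "increments" is a list of rows, each a list of 7 numbers: the shift along the tool's x, y, z normalised to -1 to 1, where 1 is 0.03 m, then the turn, a rotation vector about the tool's x, y, z normalised to -1 to 1, where 1 is 60 degrees, then the finger opening in mm, from 0 to 85.4. In form: [[x, y, z, rx, ry, rz, fingers], ...]. A call has exactly 5 rows; each row shifts and turns the commanded pose from where the row before left it, along the tool's axes as they then stand; what a row does not reach is not made up. A row lasts 1/10 s, in which the tool goes at most 50 mm and 8.59 degrees, less where a joint would pass 70% of its speed; a pose out of reach is approached as far as the arm can. A call with a number of a shift or a turn outside -1 to 1 is refused whole. A call with a gripper value outside its range is refused whole. The fingers move at their own pace and stop on an object; the grip force is fixed at half the most. Time passes only in rows, so rows that do not move let the fingers close, or fill a call up. It gives the time, the measured TCP pose, the force and the opening at its end, in the units of the state.
- state(): the state, without advancing time (a new reading comes with each control period).
- snapshot(name): name is "scene" or "side" or "wrist"; returns (picture, depth): 384x512x3 uint8, red, green, blue; 384x512 float32, m along the optical axis (not along the pixel's ray), 0 where there is no reading.
- camera_params(name): a dict with "intrinsics" (3x3 intrinsics, pixels), "distortion" ([k1, k2, p1, p2, k3] as OpenCV has them; the pictures are not rectified), "xyz" and "orientation" of the camera in the world. Camera axes: x right, y down, z forward; pixel columns grow to the right and rows downward; lengths in m; the calibration is good to about 2 mm. A picture is of the moment at which its call begins: read the wrist's pose just before it. camera_params takes no time and is no camera call; for the wrist camera it gives the pose at the moment of the call.
- bot.job_done(): hands the job in, once; it reports no verdict.
The state is a dict: "clock": time; "qpos": joint angles; "joint_vel": joint speeds; "tau": joint torques, N m; "position": TCP position; "orientation": TCP orientation; "force": force on the tool from outside, world axes, zero at the start; "torque": the same for the moment, N m; "grip_width": finger opening in m.
Only numpy, scipy, OpenCV 4.12 (cv2) and the standard library are available. Lean on these libraries where they do the work, as an engineer would, in place of code of your own. Each camera call takes 0.05 s, during which the arm holds its last target.

## Working session

There is one attempt and no reset: what is moved stays moved. The work goes in short steps, Python scripts to look and compute and a tool call to move; the robot and the scene stay as the last step left them, time stands still between calls to the robot, and variables do not carry over. Pictures are saved under pics/ and viewed, and the job is handed in when it is done.

Besides the shell and the picture viewer there is one more tool, called after ">>>" by a JSON object that holds its "name" and its "arguments", one argument or row to a line. step_arm: Moves the arm, as the interface text tells. Scaled input: -1 to 1 covers 0.03 m each way for a shift and 60 degrees each way for a turn. Its arguments: {"type":"object","properties":{"increments":{"type":"array"}},"required":["increments"]}

```bash
mkdir -p pics; cat > h.py <<'E'
import numpy as np,cv2
from scipy.spatial.transform import Rotation as R
from station import state,snapshot,camera_params,bot
def q2R(q): return R.from_quat([q[1],q[2],q[3],q[0]]).as_matrix()
def take(n,tag):
    p=camera_params(n); im,d=snapshot(n)
    np.savez(f'{tag}.npz',im=im,d=d,K=p['intrinsics'],D=p['distortion'],t=p['xyz'],q=p['orientation'])
    cv2.imwrite(f'pics/{tag}.png',cv2.resize(im[:,:,::-1],(768,576),interpolation=cv2.INTER_CUBIC))
def load(tag): return np.load(f'{tag}.npz')
def ray(f,u,v):
    xy=cv2.undistortPoints(np.array([[[u,v]]],float),f['K'],f['D'])[0,0]
    return np.array([xy[0],xy[1],1.])
def pt(f,u,v):
    d=f['d'][int(round(v)),int(round(u))]
    return q2R(f['q'])@(ray(f,u,v)*d)+f['t']
def atz(f,u,v,z):
    r=q2R(f['q'])@ray(f,u,v); return f['t']+r*(z-f['t'][2])/r[2]
def cloud(f):
    h,w=f['d'].shape
    uv=np.stack(np.meshgrid(np.arange(w),np.arange(h)),-1).reshape(-1,1,2).astype(float)
    xy=cv2.undistortPoints(uv,f['K'],f['D'])[:,0]
    P=np.c_[xy,np.ones(len(xy))]*f['d'].reshape(-1,1)
    return (P@q2R(f['q']).T+f['t']).reshape(h,w,3)
def proj(f,P):
    Rm=q2R(f['q']); X=(np.atleast_2d(P)-f['t'])@Rm
    return cv2.projectPoints(X,np.zeros(3),np.zeros(3),f['K'],f['D'])[0][:,0]
def crop(tag,u0,u1,v0,v1,s,out):
    im=load(tag)['im'][v0:v1,u0:u1,::-1]
    cv2.imwrite(f'pics/{out}.png',cv2.resize(im,None,fx=s,fy=s,interpolation=cv2.INTER_CUBIC))
E
python3 -c "
from h import *
for n in ('scene','side','wrist'):
    take(n,n+'0'); f=load(n+'0'); print(n,f['t'],q2R(f['q'])[:,2],f['K'][0,0])
print(state())"
```

```text
scene [1.23871982 0.64199005 1.03155847] [-0.52759279 -0.5011443  -0.68593019] 398.01010305679563
side [ 0.09465023 -1.17491772  0.972183  ] [ 0.286119    0.75477289 -0.59029976] 448.99337646788103
wrist [0.59904477 0.06672471 0.37314602] [-0.00169712 -0.2632132  -0.9647362 ] 297.20365349097233
{'clock': 0.15, 'qpos': array([-1.15097972e-01,  3.59346433e-01,  1.51120731e+00, -1.89601899e-05,
        1.27249504e+00, -1.15081161e-01]), 'joint_vel': array([-1.70933541e-03, -2.02786761e-03, -3.27218888e-03,  6.21644008e-05,
       -3.21076353e-04,  3.40606468e-04]), 'tau': array([ 1.72794025e-04, -5.28028965e+01, -2.78930157e+01, -4.07995576e-04,
        8.21093854e-03, -1.54210170e-05]), 'position': array([5.99568950e-01, 3.79079691e-05, 3.03233575e-01]), 'orientation': array([ 0.49967222, -0.5003219 ,  0.50040212, -0.49960323]), 'force': array([-0.64935914,  0.02178308, -0.1055301 ]), 'torque': array([0.0485182 , 0.01327987, 0.02767257]), 'grip_width': 0.08532957421594259}
```

View pics/scene0.png

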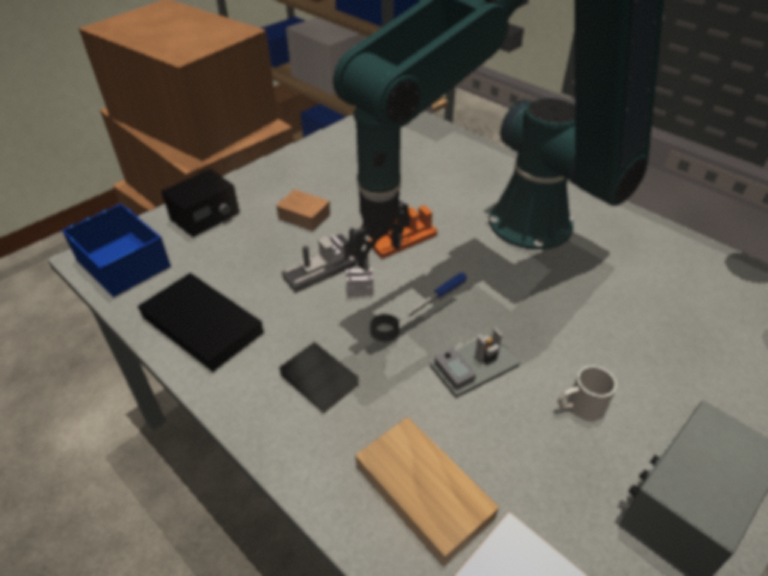

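View pics/side0.png

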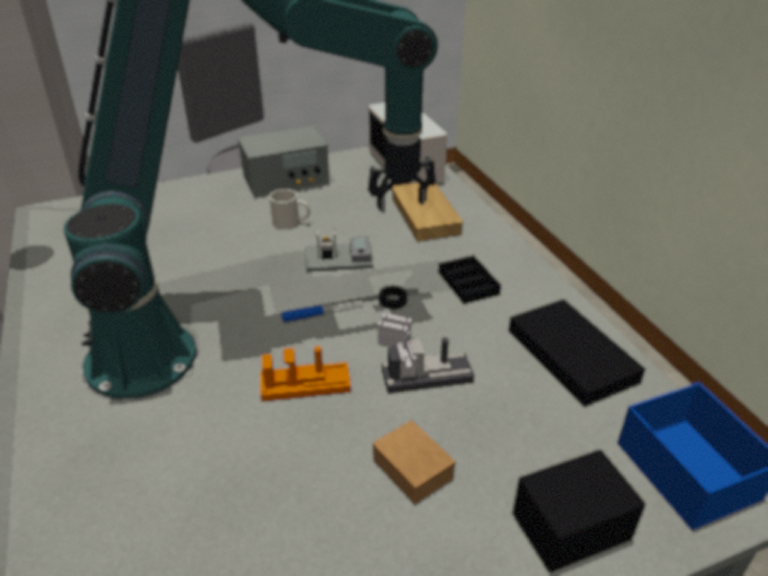

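View pics/wrist0.png

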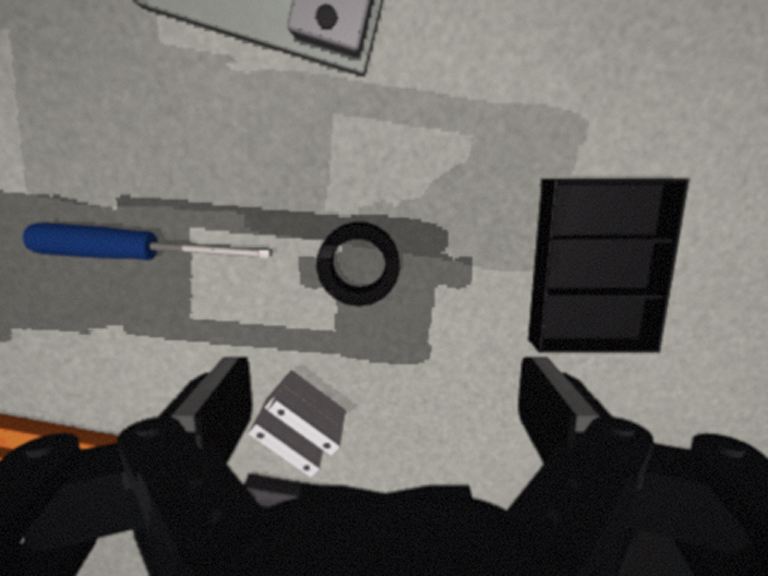

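Candidates in the side view: a loose block at (395,326), a block in the grey vise at (410,357), the grey vise at (428,365), and the orange look-alike vise at (305,375). The only stand seems to be at (338,252). I'll check these in close crops.

```bash
python3 -c "
from h import *
crop('side0',240,330,195,270,8,'c_vise')
crop('side0',190,260,145,190,8,'c_stand')
f=load('side0');C=cloud(f)
crop('scene0',180,300,130,205,6,'c_vise2')
g=load('scene0')
for n,u,v in [('blk?',272,238),('loose',262,216),('handle',296,227),('tray',313,187)]:
    print(n,pt(f,u,v))
"
```

```text
blk? [ 0.5075024  -0.26323157  0.05808877]
loose [ 0.51914395 -0.15535718  0.05692926]
handle [ 0.57517591 -0.28333523  0.09639464]
tray [ 0.76653669 -0.03490215  0.0239805 ]
```

View pics/c_vise.png

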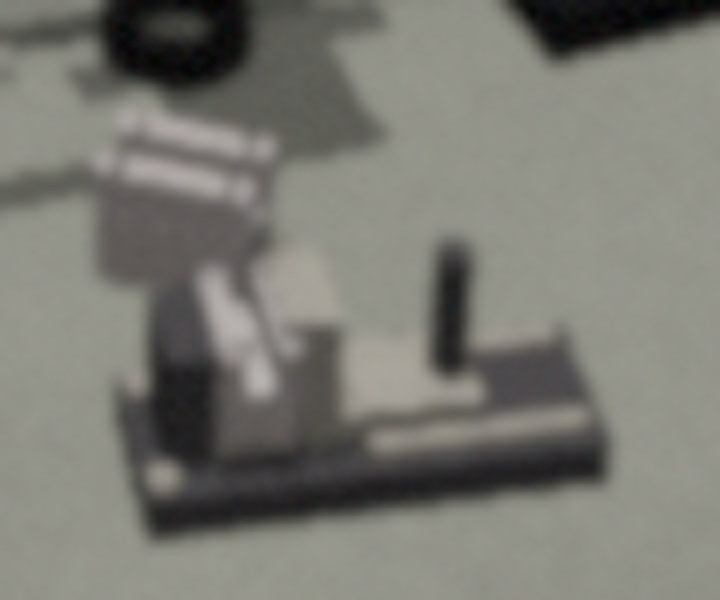

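View pics/c_vise2.png

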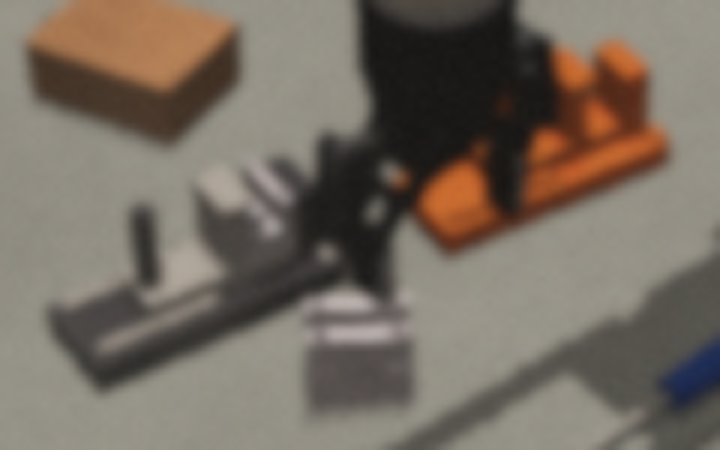

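View pics/c_stand.png

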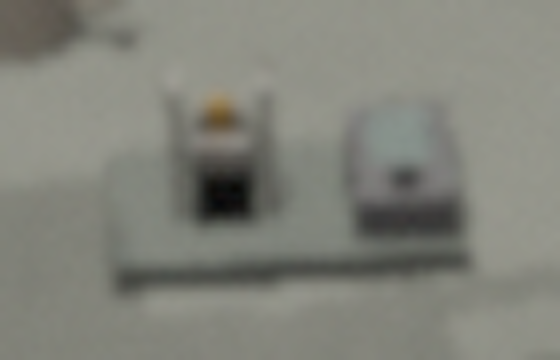

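```bash
python3 -c "
from h import *
f=load('side0');C=cloud(f)
print(q2R(state()['orientation']).round(3))
def s(o,u,v,k): return o[0]+u/k,o[1]+v/k
print('vise front-left,right bottom')
for u,v,z in [(152,540,0),(603,482,0),(605,430,.022),(563,325,.022)]: print(atz(f,*s((240,195),u,v,8),z).round(3))
print('stand')
for u,v,z in [(118,275,.015),(470,255,.015),(120,290,0),(470,272,0),(217,105,.072)]: print(atz(f,*s((190,145),u,v,8),z).round(3))
print('handle top',atz(f,*s((240,195),455,240,8),.097).round(3))
"
```

```text
[[-0.    -0.001  1.   ]
 [-1.     0.    -0.   ]
 [-0.    -1.    -0.001]]
vise front-left,right bottom
[ 0.455 -0.291  0.   ]
[ 0.626 -0.325  0.   ]
[ 0.628 -0.32   0.022]
[ 0.64  -0.261  0.022]
stand
[0.421 0.167 0.015]
[0.579 0.122 0.015]
[0.423 0.176 0.   ]
[ 0.582  0.129 -0.   ]
[0.484 0.204 0.072]
handle top [ 0.581 -0.277  0.097]
```

The loose block at (395,326) is clearly bigger and lies outside the vise. So the block in the grey vise is the target. Next I move the wrist camera over the vise.

>>> {"name": "step_arm", "arguments": {
  "increments": [
    [0.88, 0, -0.23, 0, 0, 0, 85],
    [0.88, 0, -0.23, 0, 0, 0, 85],
    [0.88, 0, -0.23, 0, 0, 0, 85],
    [0.88, 0, -0.23, 0, 0, 0, 85],
    [0.88, 0, -0.23, 0, 0, 0, 85]
  ]
}}

```text
clock: 0.65
position: [0.5649, -0.1329, 0.3036]
orientation: [0.5, -0.5, 0.5, -0.5]
force: [1.1, -0.2, -0.2]
grip_width: 0.085
```

>>> {"name": "step_arm", "arguments": {
  "increments": [
    [0.88, 0, -0.23, 0, 0, 0, 85],
    [0.88, 0, -0.23, 0, 0, 0, 85],
    [0.88, 0, -0.23, 0, 0, 0, 85],
    [0.88, 0, -0.23, 0, 0, 0, 85],
    [0.88, 0, -0.23, 0, 0, 0, 85]
  ]
}}

```text
clock: 1.15
position: [0.5304, -0.265, 0.3036]
orientation: [0.5, -0.5, 0.5, -0.5]
force: [0.5, -0.4, 0.3]
grip_width: 0.0854
```

>>> {"name": "step_arm", "arguments": {
  "increments": [
    [0, 0, 0, 0, -0.14, 0, 85],
    [0, 0, 0, 0, -0.14, 0, 85],
    [0, 0, 0, 0, -0.14, 0, 85],
    [0, 0, 0, 0, -0.14, 0, 85],
    [0, 0, 0, 0, -0.14, 0, 85]
  ]
}}

```text
clock: 1.65
position: [0.5308, -0.264, 0.3035]
orientation: [0.647, -0.647, 0.286, -0.285]
force: [-0.3, -0.4, -0.1]
grip_width: 0.0851
```

>>> {"name": "step_arm", "arguments": {
  "increments": [
    [0, 0, 0, 0, -0.14, 0, 85],
    [0, 0, 0, 0, -0.14, 0, 85],
    [0, 0, 0, 0, -0.14, 0, 85],
    [0, 0, 0, 0, -0.14, 0, 85],
    [0, 0, 0, 0, 0, 0, 85]
  ]
}}

```text
clock: 2.15
position: [0.5308, -0.2639, 0.3035]
orientation: [0.702, -0.701, 0.088, -0.088]
force: [-0.2, -0.3, -0.4]
grip_width: 0.085
```

```bash
python3 -c "
from h import *
take('wrist','w1');take('scene','s1');take('side','d1')
s=state();print(s['position'],s['qpos'],q2R(s['orientation']).round(3),s['force'])
"
```

```text
[ 0.53087997 -0.26394719  0.30370114] [-5.77852463e-01  3.48952936e-01  1.52615888e+00 -4.00604763e-05
  1.26695124e+00 -1.89372998e+00] [[ 0.968 -0.     0.252]
 [-0.252  0.     0.968]
 [-0.    -1.     0.   ]] [-0.12963971 -0.22752697  0.20982133]
```

View pics/w1.png

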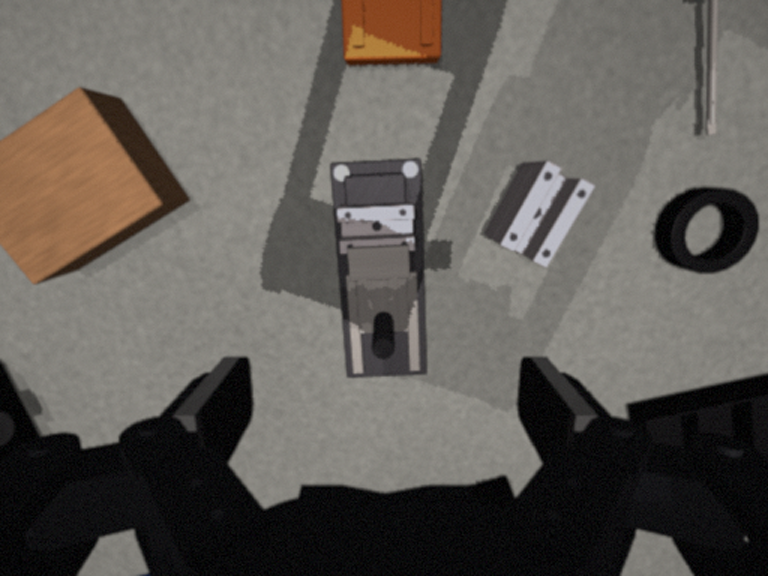

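The picture shows the grey vise from (331,160) to (427,376), with the block around (376,225). The handle is at (383,335), and the larger loose block is at (540,213).

```bash
cat > fit.py <<'E'
from h import *
from scipy.optimize import least_squares
f=load('w1');crop('w1',210,300,95,260,4,'c3')
c=np.array([(331,163),(421,158),(427,374),(348,377)])/1.5
loc=np.array([(-.045,-.035),(-.045,.035),(.135,.035),(.135,-.035)])
# image right = ? check by world
W=np.array([atz(f,u,v,.022) for u,v in c]);print(W.round(4))
def tr(p,l,z): 
    c_,s=np.cos(p[2]),np.sin(p[2]); return np.c_[p[0]+c_*l[:,0]-s*l[:,1],p[1]+s*l[:,0]+c_*l[:,1],np.full(len(l),z)]
r=least_squares(lambda p:(tr(p,loc,.022)-W)[:,:2].ravel(),[.507,-.262,-.2]);print(r.x,np.degrees(r.x[2]),(r.fun*1e3).round(1))
C=cloud(f);m=(C[...,2]>.092)&(C[...,2]<.103)
ys,xs=np.where(m);print([ (a*1.5,b*1.5) for a,b in zip(xs[:40:4],ys[:40:4])],np.median(C[m],0),m.sum())
m=(abs(C[...,2]-.08)<.004)&(C[...,0]<.56)&(C[...,1]<-.22)&(C[...,1]>-.32);print('blk top',C[m].mean(0),m.sum())
E
python3 fit.py
```

```text
[[ 0.4527 -0.286   0.022 ]
 [ 0.466  -0.219   0.022 ]
 [ 0.6412 -0.2545  0.022 ]
 [ 0.6271 -0.3212  0.022 ]]
[ 0.50264231 -0.26125204 -0.1999431 ] -11.455895945971903 [-1.1 -0.6 -0.5  1.   0.7  0.8  0.9 -1.1]
[(np.float64(378.0), np.float64(336.0)), (np.float64(384.0), np.float64(336.0)), (np.float64(378.0), np.float64(337.5)), (np.float64(384.0), np.float64(337.5)), (np.float64(390.0), np.float64(337.5)), (np.float64(381.0), np.float64(339.0)), (np.float64(387.0), np.float64(339.0)), (np.float64(373.5), np.float64(340.5)), (np.float64(379.5), np.float64(340.5)), (np.float64(385.5), np.float64(340.5))] [ 0.57725988 -0.27708655  0.09684904] 195
blk top [ 0.4886201  -0.25959878  0.07855673] 1526
```

View pics/c3.png

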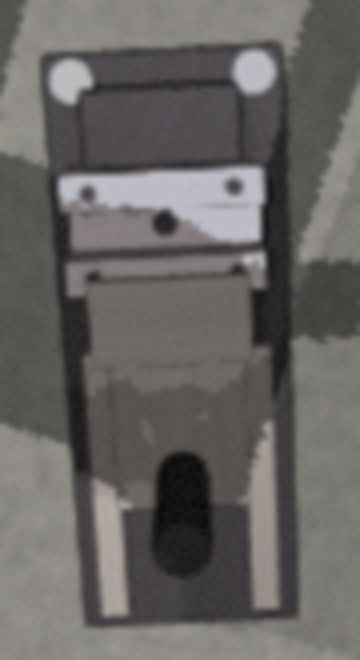

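>>> {"name": "step_arm", "arguments": {
  "increments": [
    [0, 0, 0, 0, -0.052, 0, 65],
    [0.8, 0, -0.05, 0, 0, 0, 65],
    [0.8, 0, -0.05, 0, 0, 0, 65],
    [0, 0.8, 0, 0, 0, 0, 65],
    [0, 0.8, 0, 0, 0, 0, 65]
  ]
}}

```text
clock: 2.8
position: [0.5787, -0.2769, 0.2559]
orientation: [-0.703, 0.704, -0.07, 0.071]
force: [-0.2, 1.5, -1.1]
grip_width: 0.0651
```

>>> {"name": "step_arm", "arguments": {
  "increments": [
    [0, 0.8, 0, 0, 0, 0, 65],
    [0, 0.8, 0, 0, 0, 0, 65],
    [0, 0.8, 0, 0, 0, 0, 65],
    [0, 0.6, 0, 0, 0, 0, 65],
    [0, 0, 0, 0, 0, 0, 65]
  ]
}}

```text
clock: 3.3
position: [0.5758, -0.2753, 0.163]
orientation: [0.704, -0.703, 0.072, -0.068]
force: [-1.5, 0.2, 0.7]
grip_width: 0.0647
```

```bash
python3 -c "
from h import *
take('wrist','w2');take('side','d2')
s=state();print(s['position'],q2R(s['orientation']).round(3),s['force'])
"
```

```text
[ 0.57748492 -0.27634187  0.16588039] [[ 0.98  -0.001  0.197]
 [-0.197  0.     0.98 ]
 [-0.001 -1.     0.   ]] [ 0.39779631 -0.27182782  0.75934666]
```

View pics/w2.png

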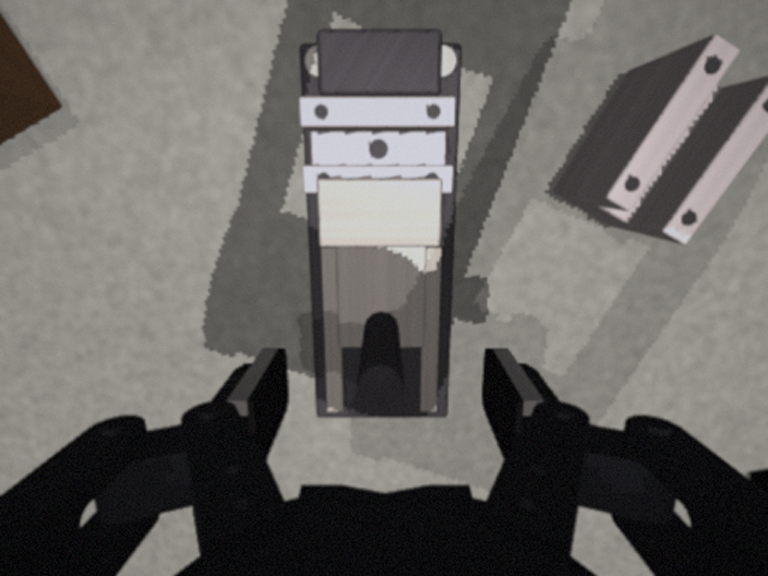

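The handle top at (380,385) is midway between the fingers at (263 and 505, mid 384). I lower 30 mm and close on it.

>>> {"name": "step_arm", "arguments": {
  "increments": [
    [0, 0.5, 0, 0, 0, 0, 60],
    [0, 0.5, 0, 0, 0, 0, 50],
    [0, 0, 0, 0, 0, 0, 30],
    [0, 0, 0, 0, 0, 0, 10],
    [0, 0, 0, 0, 0, 0, 10]
  ]
}}

```text
clock: 3.9
position: [0.5772, -0.277, 0.1358]
orientation: [-0.703, 0.704, -0.07, 0.069]
force: [-1.0, -4.1, -4.8]
grip_width: 0.0144
```

>>> {"name": "step_arm", "arguments": {
  "increments": [
    [0, 0, 0, 0, 0, 0, 10],
    [0, 0, 0, 0, 0, 0, 10],
    [0, 0, 0, 0, 0, 0, 10],
    [0.1, 0, 0, 0, 0, 0, 10],
    [0.15, 0, 0, 0, 0, 0, 10]
  ]
}}

```text
clock: 4.4
position: [0.5836, -0.2783, 0.1358]
orientation: [-0.703, 0.704, -0.07, 0.069]
force: [-4.2, -4.4, -3.8]
grip_width: 0.0143
```

>>> {"name": "step_arm", "arguments": {
  "increments": [
    [0.2, 0, 0, 0, 0, 0, 10],
    [0.2, 0, 0, 0, 0, 0, 10],
    [0.2, 0, 0, 0, 0, 0, 10],
    [0.2, 0, 0, 0, 0, 0, 10],
    [0.15, 0, 0, 0, 0, 0, 10]
  ]
}}

```text
clock: 4.9
position: [0.6119, -0.284, 0.1358]
orientation: [-0.703, 0.704, -0.07, 0.069]
force: [-4.8, -4.9, -2.1]
grip_width: 0.0142
```

```bash
python3 -c "
from h import *
take('wrist','w3')
s=state();print(s['position'],s['force'])
"
```

```text
[ 0.61267094 -0.2841695   0.13582516] [-1.58546401 -3.61276475 -2.71960035]
```

View pics/w3.png

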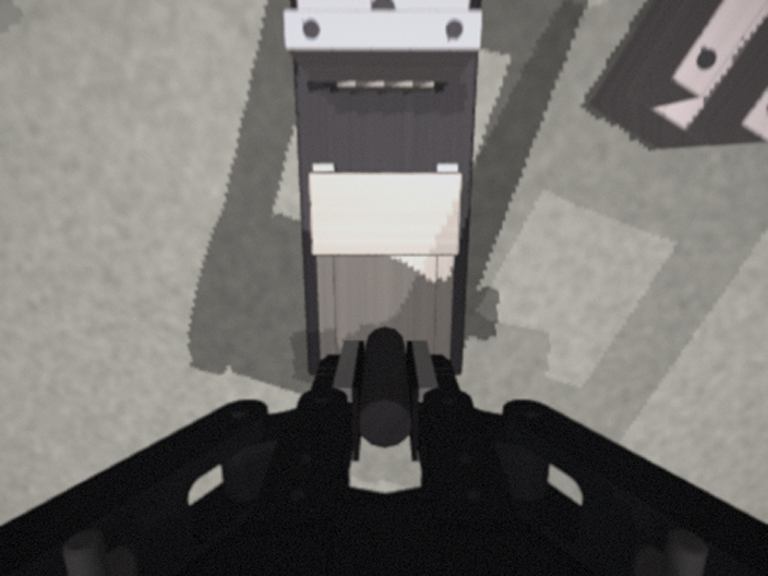

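The jaw is about 36 mm open, with the block still by the fixed jaw (top of the picture). I release the handle, rise and look at the block.

>>> {"name": "step_arm", "arguments": {
  "increments": [
    [0, 0, 0, 0, 0, 0, 40],
    [0, 0, 0, 0, 0, 0, 60],
    [0, 0, 0, 0, 0, 0, 75],
    [0, -0.5, 0, 0, 0, 0, 78],
    [0, -1, 0, 0, 0, 0, 78]
  ]
}}

```text
clock: 5.45
position: [0.6114, -0.2823, 0.1799]
orientation: [0.704, -0.703, 0.071, -0.068]
force: [0.2, 0.1, -0.5]
grip_width: 0.0782
```

>>> {"name": "step_arm", "arguments": {
  "increments": [
    [0, -1, 0, 0, 0, 0, 78],
    [0, -0.5, 0, 0, 0, 0, 78],
    [-0.9, 0, 0, 0, 0, 0, 78],
    [-0.9, 0, 0, 0, 0, 0, 78],
    [-0.9, 0, 0, 0, 0, 0, 78]
  ]
}}

```text
clock: 5.95
position: [0.5325, -0.2671, 0.2264]
orientation: [-0.704, 0.704, -0.069, 0.07]
force: [-0.7, 0.3, 0.6]
grip_width: 0.0784
```

```bash
python3 -c "
from h import *
take('wrist','w4')
s=state();print(s['position'],q2R(s['orientation']).round(4),s['force'])
"
```

```text
[ 0.52772685 -0.26536544  0.22573346] [[ 0.9807 -0.0055  0.1953]
 [-0.1953  0.0025  0.9807]
 [-0.0059 -1.      0.0014]] [-6.15574476  2.25456401 -0.82649176]
```

View pics/w4.png

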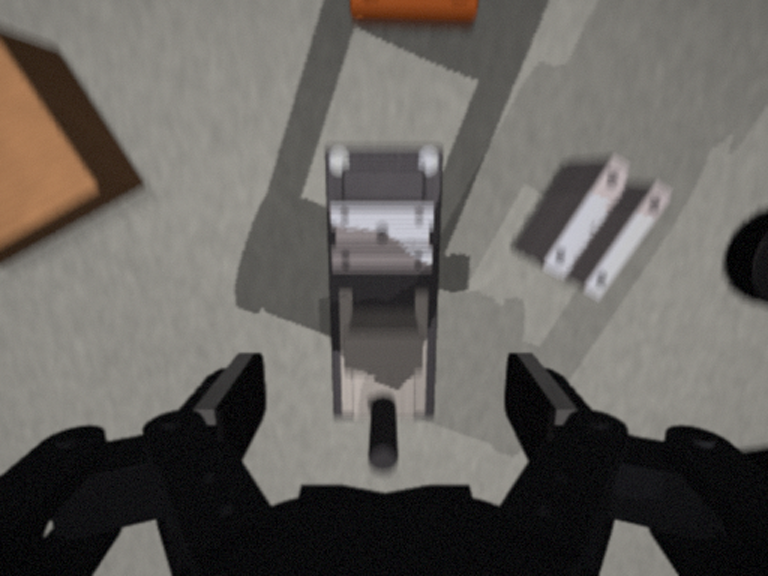

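```bash
python3 -c "
from h import *
take('wrist','w5')
s=state();print(s['position'],s['qpos'])
crop('w5',205,305,85,205,5,'c5')
f=load('w5');C=cloud(f)
print('handle',np.median(C[abs(C[...,2]-.097)<.003],0))
"
```

```text
[ 0.52973014 -0.26599589  0.22589839] [-5.81679156e-01  4.28853466e-01  1.61152437e+00 -3.80779588e-04
  1.10538013e+00 -1.95491798e+00]
handle [ 0.61220533 -0.28424641  0.09674668]
```

View pics/c5.png

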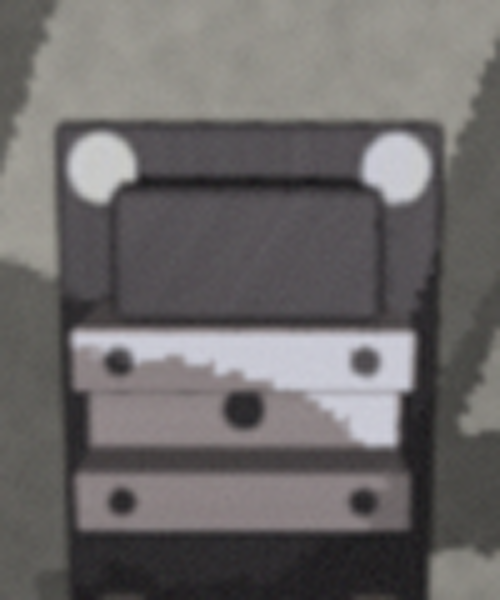

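```bash
python3 -c "
from h import *
f=load('w5')
W=np.array([atz(f,205+u/5,85+v/5,.08) for u,v in [(70,329),(417,330),(411,531),(76,531)]]);print(W.round(4),W.mean(0))
print([np.linalg.norm(W[i]-W[(i+1)%4])*1e3 for i in range(4)])
s=state();Rm=q2R(s['orientation']);t=W.mean(0);print('tool delta mm',Rm.T@(t-s['position'])*1e3)
d=W[1]-W[0]+W[2]-W[3];print('yaw y axis',np.degrees(np.arctan2(-d[0],d[1])),'tool',np.degrees(np.arctan2(Rm[1,0],Rm[0,0])))
"
```

```text
[[ 0.4829 -0.2839  0.08  ]
 [ 0.4929 -0.2346  0.08  ]
 [ 0.5224 -0.2405  0.08  ]
 [ 0.5126 -0.2899  0.08  ]] [ 0.50271673 -0.26220726  0.08      ]
[np.float64(50.332048988202736), np.float64(30.13820632975404), np.float64(50.35370915983963), np.float64(30.27946459087459)]
tool delta mm [-26.64965366 146.00377509  -1.76431976]
yaw y axis -11.35740527606189 tool -11.309236848918836
```

>>> {"name": "step_arm", "arguments": {
  "increments": [
    [-0.89, 0, -0.06, 0, 0, 0, 78],
    [0, 0.7, 0, 0, 0, 0, 78],
    [0, 0.7, 0, 0, 0, 0, 78],
    [0, 0.7, 0, 0, 0, 0, 78],
    [0, 0, 0, 0, 0, 0, 78]
  ]
}}

```text
clock: 6.55
position: [0.506, -0.2633, 0.1608]
orientation: [0.704, -0.703, 0.071, -0.068]
force: [0.3, -0.5, 0.2]
grip_width: 0.0782
```

```bash
python3 -c "
from h import *
take('side','d6');take('wrist','w6');crop('d6',230,340,180,280,7,'c6')
s=state();print(s['position'],s['force'])
"
```

```text
[ 0.50726614 -0.26419541  0.16309317] [-0.2711017  -0.65856963 -0.0926742 ]
```

View pics/w6.png

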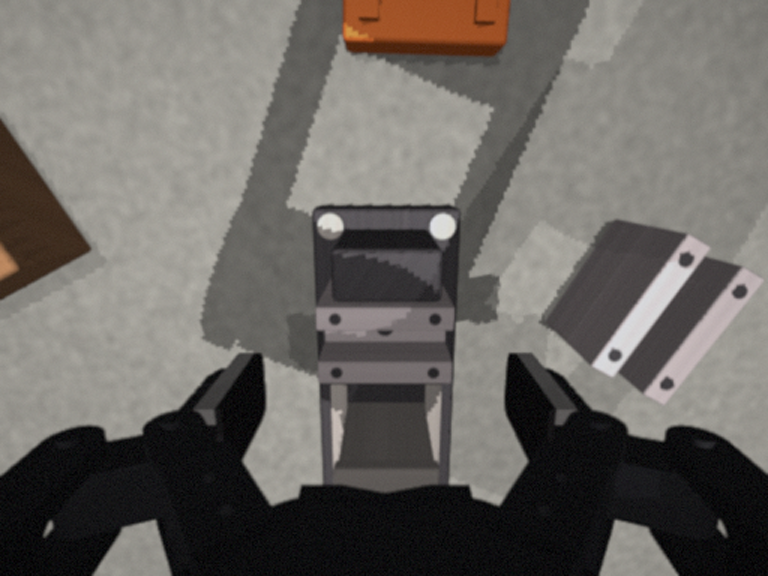

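View pics/c6.png

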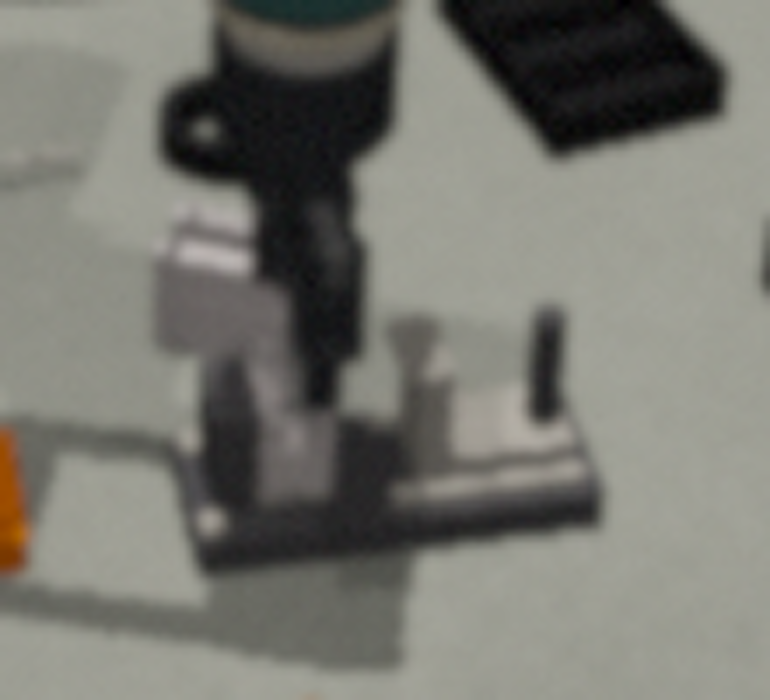

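The block is centred between the fingers at (385,345), but the tool is 4.8 mm too far along +x. I correct that, descend and grip.

>>> {"name": "step_arm", "arguments": {
  "increments": [
    [-0.16, 0, 0.035, 0, 0, 0, 78],
    [0, 0.6, 0, 0, 0, 0, 78],
    [0, 0.6, 0, 0, 0, 0, 78],
    [0, 0.63, 0, 0, 0, 0, 78],
    [0, 0, 0, 0, 0, 0, 78]
  ]
}}

```text
clock: 7.15
position: [0.5014, -0.2615, 0.1071]
orientation: [0.704, -0.703, 0.07, -0.069]
force: [-0.2, 0.2, -0.0]
grip_width: 0.0779
```

```bash
python3 -c "
from h import *
take('wrist','w7');s=state();print(s['position'],s['force'])
"
```

```text
[ 0.50199704 -0.26190315  0.10816394] [0.84839133 0.13638223 0.66591649]
```

View pics/w7.png

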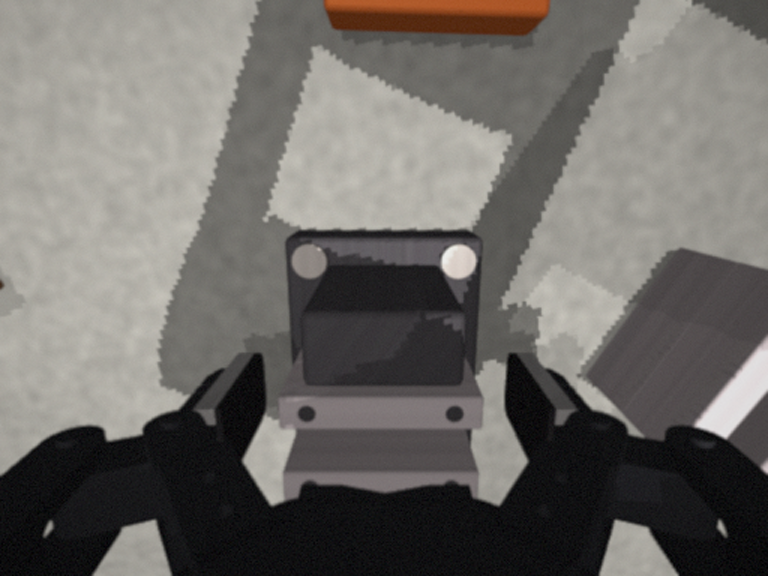

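The block is centred (280–482 against fingers at 265 and 505), so I close on it.

>>> {"name": "step_arm", "arguments": {
  "increments": [
    [0, 0, 0, 0, 0, 0, 60],
    [0, 0, 0, 0, 0, 0, 42],
    [0, 0, 0, 0, 0, 0, 42],
    [0, 0, 0, 0, 0, 0, 42],
    [0, 0, 0, 0, 0, 0, 42]
  ]
}}

```text
clock: 7.7
position: [0.5032, -0.2627, 0.1096]
orientation: [-0.703, 0.704, -0.069, 0.07]
force: [-1.5, -0.3, 5.8]
grip_width: 0.0489
```

>>> {"name": "step_arm", "arguments": {
  "increments": [
    [0, 0, 0, 0, 0, 0, 42],
    [0, -0.2, 0, 0, 0, 0, 42],
    [0, -0.4, 0, 0, 0, 0, 42],
    [0, -0.7, 0, 0, 0, 0, 42],
    [0, -0.9, 0, 0, 0, 0, 42]
  ]
}}

```text
clock: 8.2
position: [0.5019, -0.2618, 0.1748]
orientation: [0.704, -0.703, 0.07, -0.069]
force: [1.1, -0.1, -1.8]
grip_width: 0.0492
```

>>> {"name": "step_arm", "arguments": {
  "increments": [
    [0, -1, 0, 0, 0, 0, 42],
    [0, -1, 0, 0, 0, 0, 42],
    [0, -0.6, 0, 0, 0, 0, 42],
    [0, 0, 0, 0, 0, 0, 42],
    [0, 0, 0, 0, 0, 0, 42]
  ]
}}

```text
clock: 8.7
position: [0.5019, -0.2619, 0.2523]
orientation: [-0.704, 0.704, -0.069, 0.07]
force: [-0.5, 0.4, -1.8]
grip_width: 0.049
```

```bash
python3 -c "
from h import *
take('side','d8');take('wrist','w8');take('scene','s8')
s=state();print(s['position'],q2R(s['orientation']).round(4),s['force'],s['grip_width'])
crop('d8',140,360,100,265,3.5,'c8')
"
```

```text
[ 0.50137782 -0.26151823  0.25059676] [[ 0.9807 -0.0026  0.1956]
 [-0.1956  0.0017  0.9807]
 [-0.0029 -1.      0.0011]] [ 0.33691619  0.81121739 -1.30329384] 0.049336224095278616
```

View pics/c8.png

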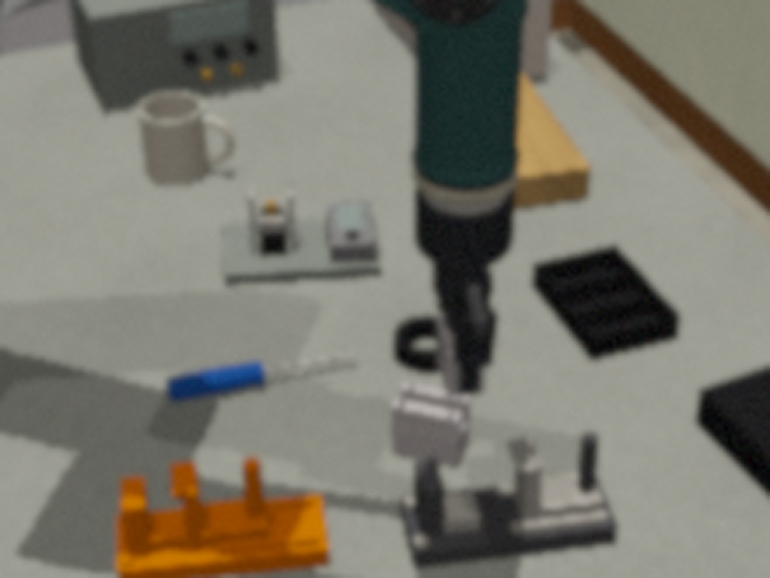

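View pics/w8.png

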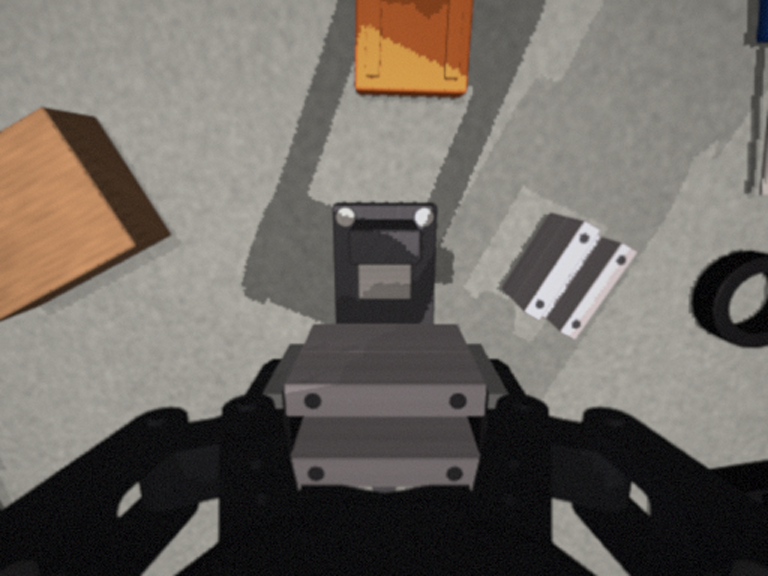

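The block is gripped squarely and lifted clear, with its top at (385,440). The jaw stays open. I carry it to the stand, stopping short to look.

>>> {"name": "step_arm", "arguments": {
  "increments": [
    [-0.04, 0, 0.4, 0, 0, 0, 42],
    [-0.04, 0, 0.9, 0, 0, 0, 42],
    [-0.04, 0, 0.95, 0, 0, 0, 42],
    [-0.04, 0, 0.95, 0, 0, 0, 42],
    [-0.04, 0, 0.95, 0, 0, 0, 42]
  ]
}}

```text
clock: 9.35
position: [0.5202, -0.1368, 0.2511]
orientation: [0.704, -0.703, 0.07, -0.069]
force: [-0.1, -0.0, -1.3]
grip_width: 0.0494
```

>>> {"name": "step_arm", "arguments": {
  "increments": [
    [-0.04, 0, 0.95, 0, 0, 0, 42],
    [-0.04, 0, 0.95, 0, 0, 0, 42],
    [-0.04, 0, 0.95, 0, 0, 0, 42],
    [-0.04, 0, 0.95, 0, 0, 0, 42],
    [-0.04, 0, 0.95, 0, 0, 0, 42]
  ]
}}

```text
clock: 9.85
position: [0.542, 0.0041, 0.2511]
orientation: [0.704, -0.704, 0.07, -0.069]
force: [0.3, 0.1, -1.9]
grip_width: 0.0491
```

>>> {"name": "step_arm", "arguments": {
  "increments": [
    [-0.04, 0, 0.95, 0, 0, 0, 42],
    [-0.04, 0, 0.95, 0, 0, 0, 42],
    [-0.04, 0, 0.95, 0, 0, 0, 42],
    [-0.04, 0, 0.95, 0, 0, 0, 42],
    [-0.04, 0, 0.95, 0, 0, 0, 42]
  ]
}}

```text
clock: 10.35
position: [0.5638, 0.1449, 0.251]
orientation: [-0.704, 0.704, -0.07, 0.069]
force: [0.3, -0.2, -0.9]
grip_width: 0.0494
```

>>> {"name": "step_arm", "arguments": {
  "increments": [
    [-0.04, 0, 0.9, 0, 0.05, 0, 42],
    [-0.04, 0, 0.5, 0, 0, 0, 42],
    [0, 0, 0, 0, 0, 0, 42],
    [0, 0, 0, 0, 0, 0, 42],
    [0, 0, 0, 0, 0, 0, 42]
  ]
}}

```text
clock: 10.85
position: [0.571, 0.1836, 0.2516]
orientation: [-0.701, 0.702, -0.088, 0.088]
force: [0.1, 0.1, -1.7]
grip_width: 0.0491
```

```bash
python3 -c "
from h import *
take('wrist','w9')
s=state();print(s['position'],q2R(s['orientation']).round(4),s['force'],s['grip_width'])
"
```

```text
[0.57110701 0.18352536 0.25180339] [[ 9.690e-01 -7.000e-04  2.472e-01]
 [-2.472e-01 -5.000e-04  9.690e-01]
 [-6.000e-04 -1.000e+00 -7.000e-04]] [-0.08499866 -0.00305361 -1.72446782] 0.04924554479422377
```

View pics/w9.png

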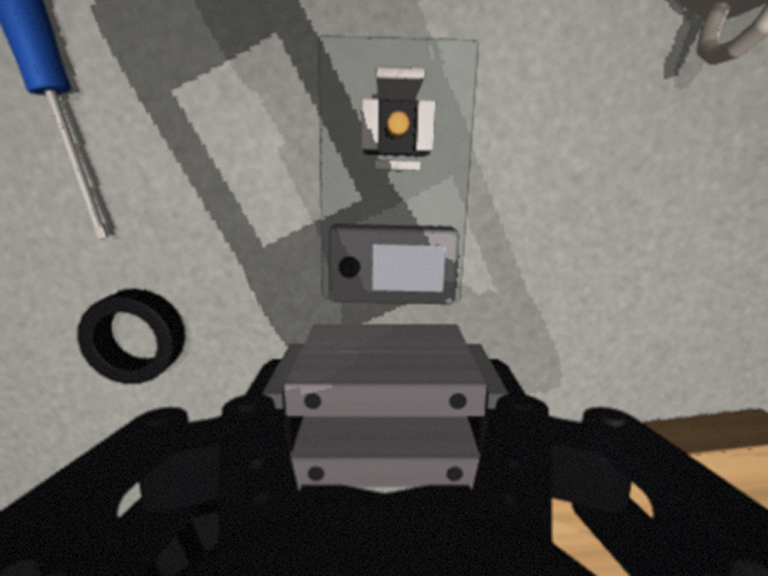

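The stand is in view: probe at (398,123), guides at (400,73) and (400,165), base plate corners near (320,38) and (477,41).

```bash
python3 -c "
from h import *
crop('w9',205,325,15,210,4,'c9');crop('w9',230,300,40,120,8,'c9b')
"
```

```text
(no output)
```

View pics/c9.png

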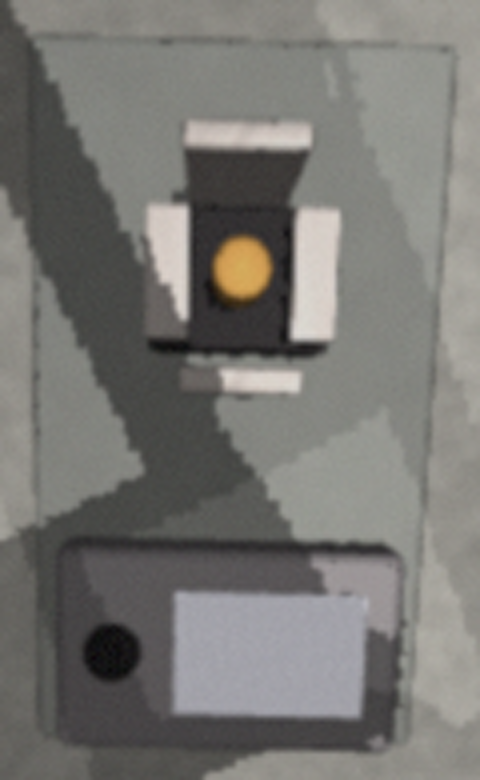

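View pics/c9b.png

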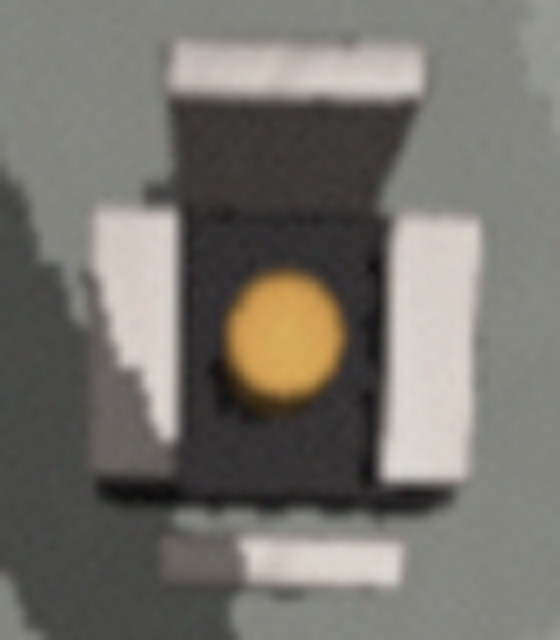

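```bash
cat > fit2.py <<'E'
from h import *
from scipy.optimize import least_squares
f=load('w9')
o=lambda u,v:(230+u/8,40+v/8)
o4=lambda u,v:(205+u/4,15+v/4)
L=[(o(172,97),(-.019,-.012,.085)),(o(422,100),(-.019,.012,.085)),(o(162,540),(.019,-.012,.085)),(o(405,540),(.019,.012,.085)),
(o(93,207),(-.013,-.020,.06)),(o(90,475),(.013,-.020,.06)),(o(482,218),(-.013,.020,.06)),(o(468,482),(.013,.020,.06)),(o(285,336),(0,0,.072)),
(o4(28,37),(-.055,-.05,.015)),(o4(455,46),(-.055,.05,.015))]
l=np.array([b for a,b in L]);uv=np.array([a for a,b in L])
def W(p):
    c,s=np.cos(p[2]),np.sin(p[2]);return np.c_[p[0]+c*l[:,0]-s*l[:,1],p[1]+s*l[:,0]+c*l[:,1],l[:,2]]
r=least_squares(lambda p:(proj(f,W(p))-uv).ravel(),[.484,.204,-.26],loss='soft_l1')
print(r.x,np.degrees(r.x[2]));print((proj(f,W(r.x))-uv).round(1).tolist())
s=state();Rm=q2R(s['orientation']);print(atz(f,*o(285,336),.072), 'probe depth pt',pt(f,*o(285,336)))
yaw=np.degrees(np.arctan2(Rm[1,0],Rm[0,0]))
a=r.x[2];Rv=np.array([[np.cos(a),np.sin(a)],[-np.sin(a),np.cos(a)]])
print('tool yaw',yaw,'delta in stand axes mm',Rv@(r.x[:2]-s['position'][:2])*1e3)
# held block corners at w9
b=s['position'].copy();z=b[2]-.0735+.045
Q=[b+Rm[:,0]*x+Rm[:,2]*y+[0,0,z-b[2]] for x,y in [(-.015,-.025),(-.015,.025),(-.006,-.025),(-.006,.025)]]
print((proj(f,np.array(Q))*1.5).round(0).tolist())
E
python3 fit2.py
```

```text
[ 0.48616155  0.2126064  -0.26863959] -15.391914887059393
[[-1.0, 0.3], [0.6, 0.6], [-0.4, -0.7], [0.6, -0.1], [-0.4, 0.3], [-0.1, 0.2], [-0.0, -0.1], [0.2, 0.3], [0.1, 0.3], [-0.5, -0.8], [1.0, -0.8]]
[0.48595968 0.21256699 0.072     ] probe depth pt [0.48596015 0.21256671 0.07200574]
tool yaw -14.312042762671691 delta in stand axes mm [-89.61739841   5.49175126]
[[281.0, 389.0], [487.0, 389.0], [283.0, 422.0], [485.0, 422.0]]
```

```bash
python3 -c "
from h import *
crop('w9',175,340,210,335,4.5,'c10')
f=load('w9');C=cloud(f)
for u,v in [(257,266),(230,266),(285,266),(257,308)]: print(pt(f,u,v))
"
```

```text
[0.55972206 0.18679898 0.22237562]
[0.55712135 0.17715239 0.22263967]
[0.56267401 0.196839   0.22166069]
[0.57746978 0.18228753 0.2219292 ]
```

View pics/c10.png

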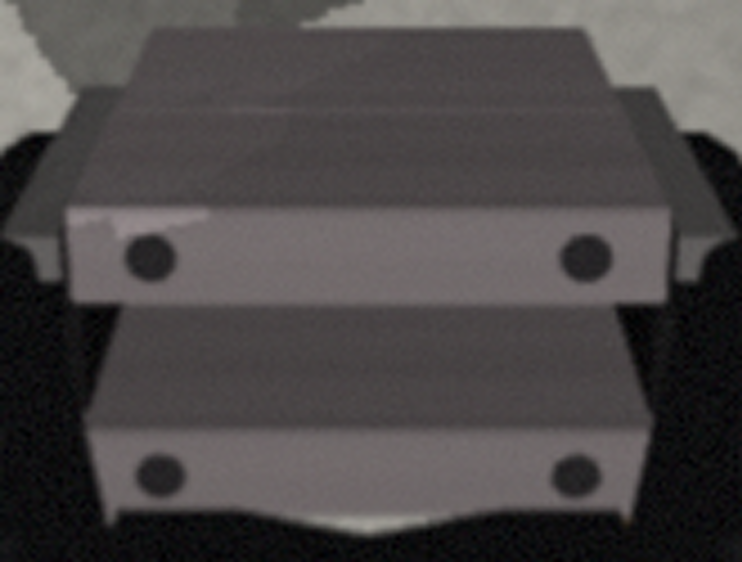

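```bash
python3 -c "
from h import *
f=load('w9');s=state();Rm=q2R(s['orientation'])
for z in(.222,):
  W=np.array([atz(f,175+u/4.5,210+v/4.5,z) for u,v in [(67,207),(668,207),(85,430),(652,430),(667,300),(70,300)]])
  print(((W-s['position'])@Rm*1e3).round(1))
"
```

```text
[[-15.7  29.8 -24.4]
 [-15.8  29.8  24.9]
 [  5.4  29.8 -24. ]
 [  5.3  29.8  24.7]
 [ -7.2  29.8  25.3]
 [ -7.1  29.8 -24.6]]
```

The block sits in the grip at tool offset x −0.8 mm, z +0.3 mm, with its underside 74.8 mm below the TCP. The stand fit agrees with the probe depth. I move it over the probe.

>>> {"name": "step_arm", "arguments": {
  "increments": [
    [0, 0, 0, 0, 0.018, 0, 42],
    [-0.7, 0, 0.04, 0, 0, 0, 42],
    [-0.8, 0, 0.05, 0, 0, 0, 42],
    [-0.8, 0, 0.05, 0, 0, 0, 42],
    [-0.66, 0, 0.03, 0, 0, 0, 42]
  ]
}}

```text
clock: 11.4
position: [0.4859, 0.2126, 0.252]
orientation: [-0.701, 0.701, -0.095, 0.095]
force: [-0.1, 0.1, -1.0]
grip_width: 0.0489
```

>>> {"name": "step_arm", "arguments": {
  "increments": [
    [0, 0.5, 0, 0, 0, 0, 42],
    [0, 0.7, 0, 0, 0, 0, 42],
    [0, 0.5, 0, 0, 0, 0, 42],
    [0, 0, 0, 0, 0, 0, 42],
    [0, 0, 0, 0, 0, 0, 42]
  ]
}}

```text
clock: 11.9
position: [0.4872, 0.2126, 0.2012]
orientation: [-0.701, 0.701, -0.095, 0.095]
force: [0.2, 0.1, -0.8]
grip_width: 0.0492
```

```bash
cat > chk.py <<'E'
from h import *
s=state();Rm=q2R(s['orientation']);a=np.radians(-15.392)
b=s['position']+Rm@[-.0008,.0748,.0003]
Rv=np.array([[np.cos(a),np.sin(a)],[-np.sin(a),np.cos(a)]])
print('clock',s['clock'],'block-stand mm',Rv@(b[:2]-[.48616,.21261])*1e3,'under z',b[2],'yaw err',np.degrees(np.arctan2(Rm[1,0],Rm[0,0])-a),'tilt',np.degrees(np.arccos(-Rm[2,1])),s['force'],s['grip_width'],s['position'][2])
E
python3 chk.py; python3 -c "
from h import *
take('wrist','w11');take('side','d11');crop('d11',170,280,110,200,7,'c11')"
```

```text
clock 11.9 block-stand mm [0.20975713 0.57698254] under z 0.12639103330882115 yaw err -0.02784988233482161 tilt 0.022254848518905065 [ 0.17683292  0.08424041 -0.78571777] 0.049189856394668476 0.20119080167487968
```

View pics/w11.png

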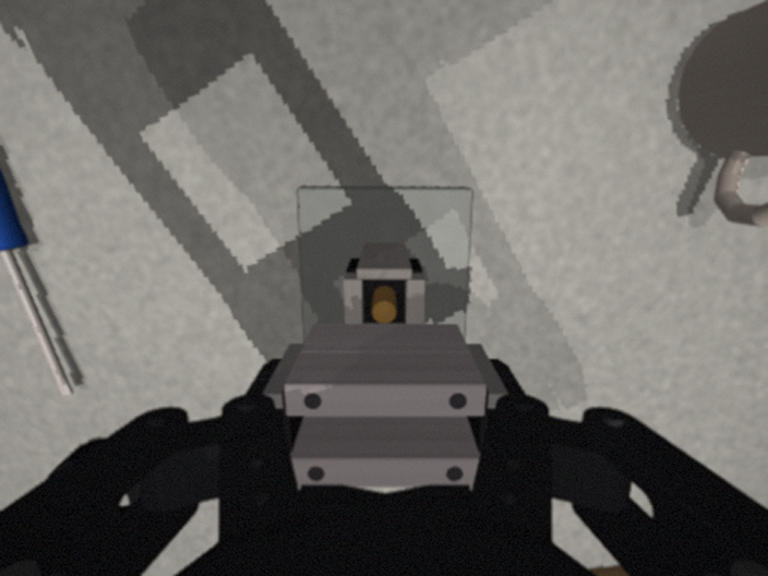

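View pics/c11.png

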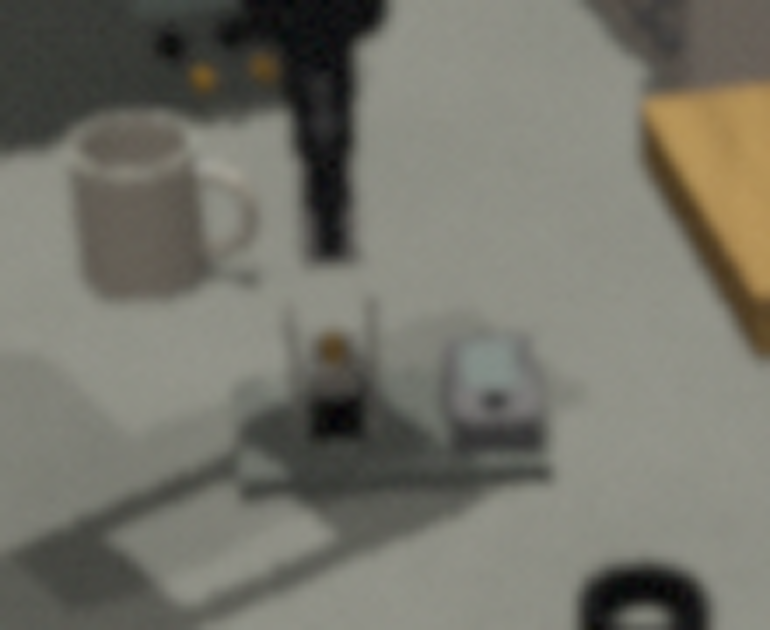

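The fingers and block line up with the guides and probe (probe at x≈384 in the wrist view, centred on the block). I lower to just above the probe.

>>> {"name": "step_arm", "arguments": {
  "increments": [
    [0, 0.5, 0, 0, 0, 0, 42],
    [0, 0.5, 0, 0, 0, 0, 42],
    [0, 0.4, 0, 0, 0, 0, 42],
    [0, 0.25, 0, 0, 0, 0, 42],
    [0, 0, 0, 0, 0, 0, 42]
  ]
}}

```text
clock: 12.5
position: [0.4867, 0.2128, 0.1508]
orientation: [-0.701, 0.701, -0.095, 0.094]
force: [-0.3, -1.3, -1.8]
grip_width: 0.0489
```

```bash
python3 chk.py
```

```text
clock 12.5 block-stand mm [-0.3983319   0.62745653] under z 0.07604115889372645 yaw err 0.024057640794554934 tilt 0.08434091777811102 [-0.34091345 -1.33572099 -1.75546191] 0.0489219230704661 0.15084026370941578
```

Press on down slowly, watching the force.

>>> {"name": "step_arm", "arguments": {
  "increments": [
    [0, 0.13, 0, 0, 0, 0, 42],
    [0, 0.13, 0, 0, 0, 0, 42],
    [0, 0.1, 0, 0, 0, 0, 42],
    [0, 0.07, 0, 0, 0, 0, 42],
    [0, 0, 0, 0, 0, 0, 42]
  ]
}}

```text
clock: 13.0
position: [0.4878, 0.2132, 0.1391]
orientation: [0.701, -0.701, 0.094, -0.095]
force: [-0.3, 0.3, 6.6]
grip_width: 0.0493
```

```bash
python3 chk.py
```

```text
clock 13.0 block-stand mm [0.67520168 1.3506389 ] under z 0.06425248631932122 yaw err 0.03504106709353793 tilt 0.0877348090238379 [-0.2845124   0.25929109  6.5505699 ] 0.04931933250996976 0.13905317551860105
```

>>> {"name": "step_arm", "arguments": {
  "increments": [
    [0, 0.06, 0, 0, 0, 0, 42],
    [0, 0.05, 0, 0, 0, 0, 42],
    [0, 0.03, 0, 0, 0, 0, 42],
    [0, 0, 0, 0, 0, 0, 42],
    [0, 0, 0, 0, 0, 0, 42]
  ]
}}

```text
clock: 13.5
position: [0.4878, 0.2132, 0.1352]
orientation: [0.701, -0.701, 0.094, -0.095]
force: [-1.3, 0.2, 7.5]
grip_width: 0.0494
```

```bash
python3 chk.py
```

```text
clock 13.5 block-stand mm [0.67777429 1.36815982] under z 0.06040597629102999 yaw err 0.03504013984777451 tilt 0.09442585247268881 [-1.27441758  0.21081054  7.49164132] 0.049370099336580646 0.13520670990397265
```

>>> {"name": "step_arm", "arguments": {
  "increments": [
    [0, 0.03, 0, 0, 0, 0, 42],
    [0, 0, 0, 0, 0, 0, 42],
    [0, 0.02, 0, 0, 0, 0, 42],
    [0, 0, 0, 0, 0, 0, 42],
    [0, 0, 0, 0, 0, 0, 42]
  ]
}}

```text
clock: 14.0
position: [0.4878, 0.2132, 0.1345]
orientation: [0.701, -0.7, 0.094, -0.095]
force: [-3.2, -0.2, 17.0]
grip_width: 0.0494
```

```bash
python3 chk.py
```

```text
clock 14.0 block-stand mm [0.72728413 1.37365903] under z 0.059744926470366846 yaw err 0.037896939137712866 tilt 0.11580346116528135 [-3.17610531 -0.2078014  16.96244378] 0.0494032946772248 0.13454586975678479
```

The height has stopped falling (underside at 60 mm) and the force has jumped to 17 N, so the pads are taking load. I hold and check that it stays.

>>> {"name": "step_arm", "arguments": {
  "increments": [
    [0, 0, 0, 0, 0, 0, 42],
    [0, 0, 0, 0, 0, 0, 42],
    [0, 0, 0, 0, 0, 0, 42],
    [0, 0, 0, 0, 0, 0, 42],
    [0, 0, 0, 0, 0, 0, 42]
  ]
}}

```text
clock: 14.5
position: [0.4878, 0.2132, 0.1345]
orientation: [0.701, -0.7, 0.094, -0.095]
force: [-3.3, -0.8, 16.4]
grip_width: 0.049
```

```bash
python3 chk.py; python3 -c "
from h import *
take('wrist','w12');take('side','d12');crop('d12',170,280,110,200,7,'c12');crop('d12',230,340,180,280,5,'c13')
f=load('w12');C=cloud(f)
for u,v in [(257,266),(230,266),(285,266),(257,308)]: print(pt(f,u,v))
"; python3 chk.py
```

```text
clock 14.5 block-stand mm [0.71789172 1.37751012] under z 0.05972586856379801 yaw err 0.04130719065281639 tilt 0.11691534911061918 [-3.25216615 -0.80933548 16.42875688] 0.04896162829737717 0.1345268134864986
[0.47681405 0.21657784 0.10496201]
[0.47429187 0.20683006 0.10468818]
[0.48022655 0.22656677 0.10380265]
[0.49423522 0.21180143 0.10496324]
clock 14.6 block-stand mm [0.75137222 1.36680534] under z 0.05973668810267373 yaw err 0.03971519294305066 tilt 0.11834542058006145 [-2.63260532 -2.12200327 15.87045891] 0.049099649206195306 0.1345376554545226
```

View pics/w12.png

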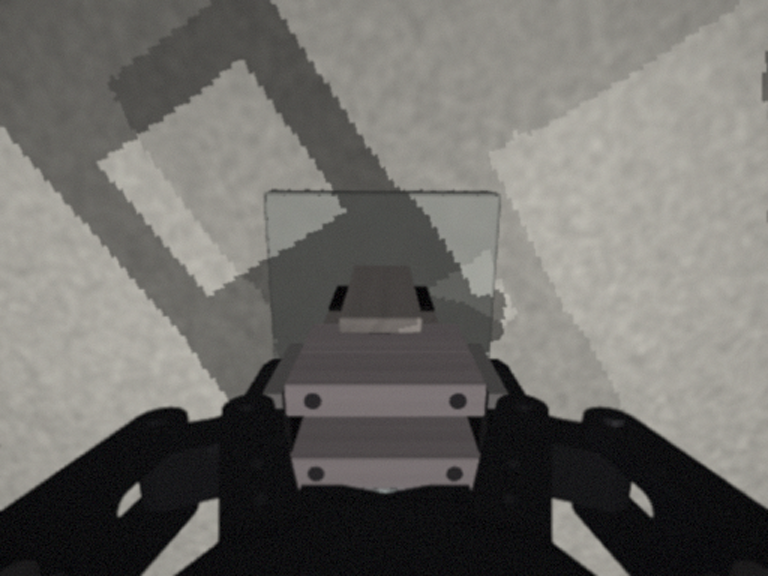

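View pics/c12.png

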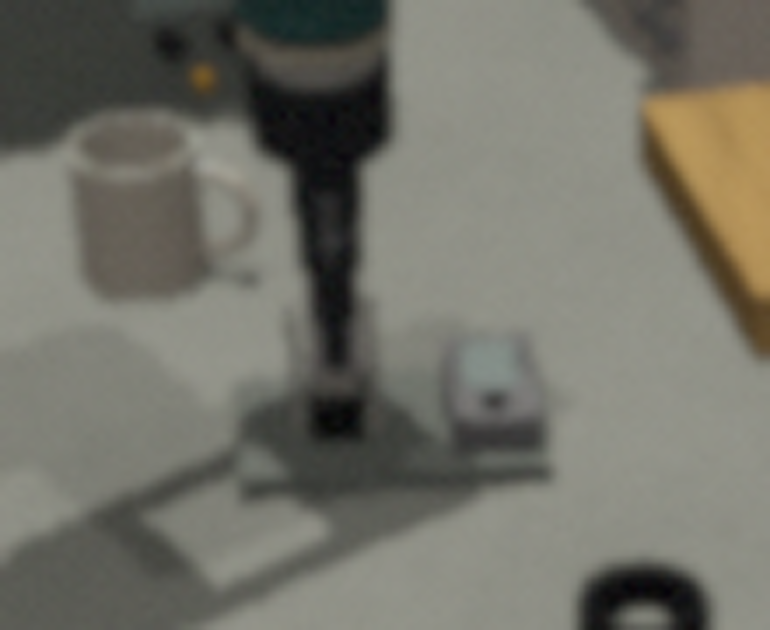

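View pics/c13.png

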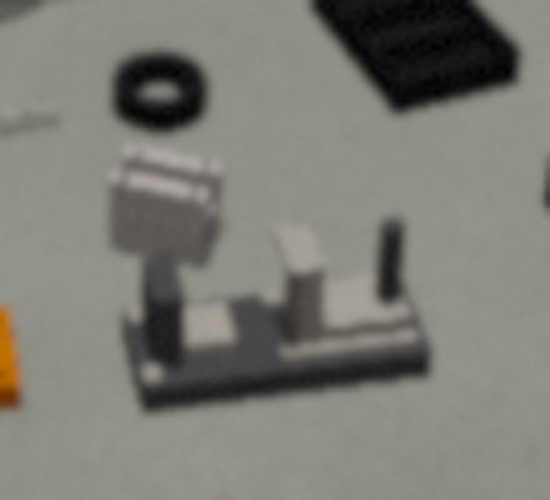

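The block is seated between the guides, its top at about 105 mm (60 + 45). The force holds steady at about 16 N and the jaw is still open. Handing in.

```bash
python3 -c "
from station import bot
print(bot.job_done())"; python3 chk.py
```

```text
the job is handed in; nothing more can be done
None
the job is handed in; nothing more can be done
```

I opened the vise jaw to about 36 mm by its handle and lifted the smaller block straight out of the grey vise. I carried it upright to the test stand and pressed it down between the guides. I handed in at about 14.6 s, still gripping and pushing down; no verdict is reported.

**Last checks before handing in:**
- **Position:** the block was about 1.5 mm from the probe's axis, 0.04° off square to the stand and 0.12° off upright.
- **Seating:** the underside measured 59.7 mm, against the 60 mm pads, and the top read about 104–105 mm.
- **Push:** the upward force held at 16–17 N over the last half second, above the spring's roughly 10 N. The height stopped falling as the force rose, so the pads were carrying several newtons. I inferred this and did not measure the pad load directly.
- **Other things:** the jaw was still open in the last picture. I steered clear of the bystanders and saw none moved in the pictures, but did not measure their positions.

No check failed. The only mismatch was the finger opening, which read 49 mm on the 50 mm block and 14 mm on the 16 mm handle.

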